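# Open the marking enclosure's sash to the marker

## Robot

A 6-joint arm with a two-finger parallel gripper is mounted at the origin on a cart in front of the work surface, level with it; the furniture and walls round the work are solid. World frame = base frame: x ahead of the robot, y to its left, z up, the work surface at z = 0. Lengths are in m, angles in rad, forces in N, time in s.
With the tool pointing down it reaches from about 0.35 to 0.85 m from the base axis. Payload 8.1 kg.
Tool frame: the origin (TCP) lies at the centre of the arm's flange, where the gripper is bolted on; the fingertips stand 186 mm ahead of it and the grasp point (between the pads) lies 167 mm ahead of it; z points along the fingers, y is the line along which they close (so a half turn about z gives the same grasp; the last joint's range is limited). The gripper opens to 93 mm and grips with 3 to 60 N. Pads are 15 mm wide; open, the fingers measure 128 mm over their backs; the gripper's body (75 mm by 188 mm) begins 65 mm behind the grasp point.
Start: joints at [-1.431, 0.13, 1.488, -0, 1.523, -0.085], TCP at [0.134, -0.585, 0.405] pointing down, gripper open.
Joint ranges: [-2.96, 2.96], [-0.89, 2.26], [0.02, 2.5], [-1.34, 4.48], [0, 2.73], [-2.66, 2.66]. Speed limits (rad/s): [2.39, 2.39, 2.79, 3.14, 3.14, 3.14].

## Interface

Orientations are given as a rotation vector (axis times angle).
In Python, from plant import robot gives the robot as it stands.
- The arm moves only by the tool apply_moves, never from a script. Its argument "series" is a list of rows, each a list of 2 entries, a list of its own where there are three numbers: the shift along the tool's x, y, z in mm, then the turn, a rotation vector about the tool's x, y, z in rad. A call has 1 to 12 rows; each row shifts and turns the commanded pose from where the row before left it, along the tool's axes as they then stand; what a row does not reach is not made up. A row lasts 1/12 s, in which the tool goes at most 41.7 mm and 7.16 degrees, less where a joint would pass 70% of its speed; a pose out of reach is approached as far as the arm can. A call is refused whole if a number of a shift passes 41.7 or a number of a turn 0.125, either way. A call with a gripper value outside its range is refused whole. "claw" is the opening, from 0 (shut) to 1 (fully open), set as the call begins (left out, the last holds). The fingers move at their own pace and stop on an object; "newtons" is the grip in N (left out, the last holds). Time passes only in rows, so rows that do not move let the fingers close. It gives the time, the measured TCP pose, the force, the opening and the grip force at its end, in the units of the state.
- robot.read_state(): the state, without advancing time (a new reading comes with each control period).
- robot.read_camera(name): name is "scene" or "top" or "wrist"; returns (picture, depth): 400x640x3 uint8, blue, green, red; 400x640 float32, m along the optical axis (not along the pixel's ray), 0 where there is no reading.
- robot.calibration(name): a dict with "fx", "fy", "cx", "cy" (pixels), "extrinsics" (4x4, takes a point from world to camera coordinates). Camera axes: x right, y down, z forward; pixel columns grow to the right and rows downward; lengths in m; the calibration is good to about 2 mm. The wrist camera is an equidistant fisheye: a pixel r from the principal point sees the ray r / f radians off the axis. A picture is of the moment at which its call begins: read the wrist's pose just before it. calibration takes no time and is no camera call; for the wrist camera it gives the pose at the moment of the call.
- robot.close_job(): hands the job in; it is judged then, once.
The state is a dict: "t": time; "q": joint angles; "dq": joint speeds; "joint_torque": joint torques, N m; "tool_pos": TCP position; "orientation": TCP orientation; "force": force on the tool from outside, world axes, zero at the start; "wrist_torque": the same for the moment, N m; "opening": finger opening in m; "gripper_force": force on a finger pad.
Only numpy, scipy, OpenCV 4.12 (cv2) and the standard library are available. Lean on these libraries where they do the work, as an engineer would, in place of code of your own. Each camera call takes 0.05 s, during which the arm holds its last target. There are 200 camera calls.

## Task

Open the laser marking enclosure for loading: push the red tab of the slide bolt outwards to the right until the bolt is fully drawn, then push the counterweighted green window up from beneath its yellow lip until the red pointer stands level with the green marker clip on the left post, and leave it standing there. Everything is pushed with the fingers, nothing is pinched or picked up; leave the marker clip and the things on the bench where they are.

Things in the scene. Friction and masses are not known exactly. Their poses are not given: they have to be found in the camera images.
- enclosure: white and grey bench-top laser marking enclosure, fixed, x from -160 to 120, 395 wide (y) x 398 high plus duct collar. Origin: centre of its underside, on the bench; x from its front to its back, y to its left seen from the robot, z up; turned about z only. Its grey plinth has an upright front at x = -156 up to z = 105; above it the front slopes away from the robot (see front_foot)
- front_foot (a point): middle of the foot of the sloping front, in the plane of the outer face of its two aluminium posts (62 wide, inner edges 118 left and right of the middle). The front leans back 0.611 rad (35 deg) from upright. Site axes are the slope's: x inward (at right angles to the front, so away from the robot and down), y left, z up the slope
- sash (a joint): how far the green sliding window has been pushed up the slope, m: 0 shut, 0.16 top stop. Counterweighted, moved mass about 1.6 kg, with about 3 N of friction, so it stays at any height where it is left. While the bolt is shut it can rise only 4 mm
- sash_lip (a point): middle of the front lower edge of the yellow lip at the window's foot. The lip is 220 wide, 9 thick, and stands 28 out of the posts' face; its flat underside runs inward from this edge, square to the slope. Below it the front is free when shut (the plinth recedes): room for a finger 30 thick. Moves with the window; axes of the slope as in front_foot
- lip_strip: lower 5 mm of the yellow lip with its underside, the face to push on. Its origin lies 28 inward and 4 down the slope from sash_lip; axes of the slope; moves with the window
- lip_top: upper 4 mm of the same yellow lip, set back 6 mm from its front edge; origin and axes as lip_strip. The lip must not be pinched (both its parts pressed by the fingers at once)
- sash_pointer (a point): outer end of the red pointer bar (5 high) fixed to the window's left end, lying over the left post; at its half height. Moves with the window; axes of the slope as in front_foot (z up the slope)
- marker_mid (a point): inner end, at half height, of the green marker clip (38 wide, 14 high, dark thumbscrew) clamped on the left post beside a scale strip. The pointer is level with it when both points are equally far up the slope. The clip stands 85 to 140 above the pointer of the shut window, differently each run. Axes of the slope as in front_foot
- marker (a joint): place of the marker clip along the post, m, 0 to 0.055; with the pointer level with the clip's middle, sash reads 0.085 more than this. Clamped (12 N): it must stay where it is
- bolt (a joint): how far the steel slide bolt on the right post is drawn outwards (to the enclosure's right, -y), m: 0 shut (its 10 mm rod lies over the lip's right end and holds the window down), 0.026 fully drawn; clear of the lip beyond 0.015. 2 N of friction, stays where it is left
- bolt_tab (a point): middle of the inner (left) face of the bolt's red thumb tab, the face to push to the right. The tab is 12 thick (y), 16 high (up the slope), and stands 11 to 49 out of the posts' face, this point 30 out. Shut, a bolt guide 21 proud of the posts begins 4 left of this face, and the lip's end 20 left of it, with its top 9 lower down the slope. Moves with the bolt; slope axes
- tab_inner: inner (left) half of the red thumb tab with the face to push on; its origin is at the foot of the slope, so use bolt_tab for its place
- tab_outer: outer (right) half of the same red tab; origin as tab_inner. The tab must not be pinched (both halves pressed by the fingers at once)
- parts_box: small clear open box of turned parts, 53x65x26, standing on the bench before the enclosure, to the left; origin at the centre of its underside. Leave it
- black_loupe: black cup-shaped loupe, 34x34x31, on the bench before the enclosure; origin at the centre of its underside. Leave it
- block: aluminium setting block, 30x50x20, on the bench before the enclosure, to the right; origin at the centre of its underside. Leave it
- hex_key: black L-shaped hex key, 45x115x8, lying on the bench before the enclosure; origin at the centre of its underside. Leave it

How it is judged:
On the way, in this order (a step that is already met when the one before it is completed fails the run):
1. the bolt is drawn with the window still shut (value of joint bolt above 0.02 m and value of joint sash below 0.02 m), for 0.2 s.
2. the window's pointer is level with the green marker (z of sash_pointer in the frame of marker_mid between -0.007 and 0.007 m), for 0.2 s.
At the end, for the whole second after the job is handed in: the bolt is drawn at least 20 mm of its 26, and the window stands still with its red pointer within 7 mm (half the clip's height) of the middle of the green marker clip, measured up the slope (all of step 2 and velocity of joint sash between -0.005 and 0.005 m/s and value of joint bolt above 0.02 m); the robot touches nothing.
It fails at once if the yellow lip is pinched between the fingers (contact force between the fingers and lip_top above 1.5 N and contact force between the fingers and lip_strip above 1.5 N).
It fails at once if the bolt's tab is pinched between the fingers (contact force between the fingers and tab_inner above 1.5 N and contact force between the fingers and tab_outer above 1.5 N).
It fails at once if the green marker clip is shifted by more than 4 mm (distance of marker_mid from where it was at the start of the episode above 0.004 m).
It fails at once if a thing on the bench is moved by more than 15 mm (distance of any of parts_box, black_loupe, block, hex_key from where it was at the start of the episode above 0.015 m).
It also fails if it takes over 43 s, if anything falls off the work surface, if the arm or the gripper's body presses on something with over 40 N, if the wrist force passes 120 N, or if a joint passes its speed limit or range.

## Working session

There is one attempt and no reset: what is moved stays moved. The work goes in short steps, Python scripts to look and compute and a tool call to move; the robot and the scene stay as the last step left them, time stands still between calls to the robot, and variables do not carry over. Pictures are saved under pics/ and viewed, at most 10 in all, crops included, and the job is handed in when it is done.

Besides the shell and the picture viewer there is one more tool, called after "Emit:" as a command line: name --argument value ..., lists and objects as JSON in quotes. apply_moves: Moves the arm, as the interface text tells. Its arguments: {"type":"object","properties":{"series":{"type":"array"},"claw":{"type":"number"},"newtons":{"type":"number"}},"required":["series"]}

```bash
mkdir -p pics; python3 - <<'E'
from plant import robot
import cv2,numpy as np
s=robot.read_state();print(s['t'],s['tool_pos'],s['orientation'],s['opening'])
for n in("scene","top"):
    p,d=robot.read_camera(n);cv2.imwrite(f"pics/{n}0.png",p);np.savez(f"{n}0.npz",p=p,d=d)
    c=robot.calibration(n);print(n,{k:np.round(v,4).tolist() for k,v in c.items()}, (d>0).mean())
E
```

```text
0.0 [ 0.13373733 -0.58466781  0.40372529] [-3.11998338e+00 -3.52176543e-01  1.03698880e-04] 0.09283124307635962
scene {'fx': 388.78, 'fy': 388.78, 'cx': 321.9494, 'cy': 197.0105, 'extrinsics': [[-0.8421, -0.5392, -0.0104, 0.4645], [-0.2838, 0.4595, -0.8416, 0.2784], [0.4586, -0.7058, -0.54, 0.6367], [0.0, 0.0, 0.0, 1.0]]} 0.996
top {'fx': 462.184, 'fy': 462.184, 'cx': 316.6748, 'cy': 193.8909, 'extrinsics': [[-0.0154, -0.9997, -0.0188, -0.0345], [-0.9965, 0.0169, -0.0822, 0.5828], [0.0825, 0.0175, -0.9964, 0.9451], [0.0, 0.0, 0.0, 1.0]]} 0.99605078125
```

View pics/scene0.png

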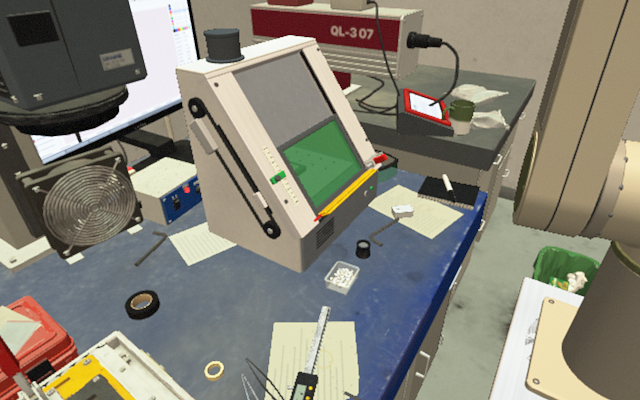

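View pics/top0.png

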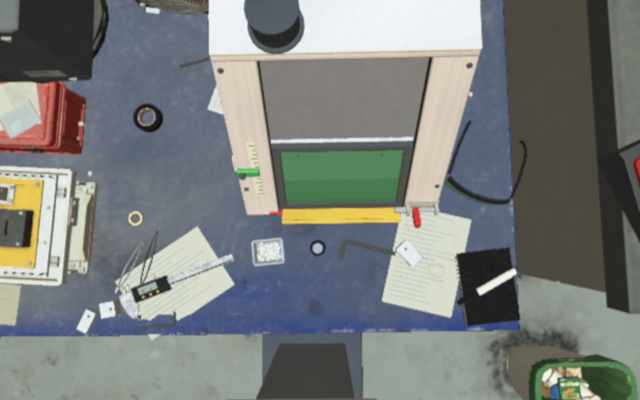

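The scene view shows the enclosure facing the robot. In the top view the yellow lip is at (282–400, 215), the red tab at (417, 216), the pointer at (275, 212) and the green clip at (247, 172). Next I'll measure these from colour masks.

```bash
cat > h.py <<'E'
import cv2,numpy as np
from plant import robot
def pts(n,p,d):
    c=robot.calibration(n);v,u=np.mgrid[:400,:640];E=np.array(c['extrinsics'])
    P=np.stack([(u-c['cx'])/c['fx']*d,(v-c['cy'])/c['fy']*d,d],-1)
    return (P-E[:3,3])@E[:3,:3]
def hsv(p): return cv2.cvtColor(p,cv2.COLOR_BGR2HSV)
def rng(h,a,b): return cv2.inRange(h,np.array(a),np.array(b))>0
E
python3 - <<'E'
from h import *
rois={'scene':(140,230,260,400),'top':(130,235,225,450)}
for n,(r0,r1,c0,c1) in rois.items():
    z=np.load(n+'0.npz');p,d=z['p'],z['d'];W=pts(n,p,d);h=hsv(p)
    R=np.zeros(d.shape,bool);R[r0:r1,c0:c1]=1
    ms={'yellow':rng(h,(18,130,120),(35,255,255)),'red':rng(h,(0,170,100),(8,255,255))|rng(h,(172,170,100),(180,255,255)),'green':rng(h,(45,180,90),(75,255,255))}
    for k,m in ms.items():
        nc,l,st,ce=cv2.connectedComponentsWithStats((m&R).astype('uint8'))
        for i in range(1,nc):
            if st[i,4]<8: continue
            q=W[l==i];print(n,k,st[i].tolist(),'med',np.median(q,0).round(4),'lo',np.percentile(q,3,axis=0).round(4),'hi',np.percentile(q,97,axis=0).round(4))
            if k=='yellow' and st[i,4]>100:
                lo=q[np.argsort(q[:,1])];print(' ends',np.median(lo[:20],0).round(4),np.median(lo[-20:],0).round(4))
    # glass/panel plane fit: dark-grey & posts: all points in enclosure front
    if n=='top':
        for nm,(a,b,cc,dd) in {'rpost':(80,185,443,458),'lpost':(80,160,236,250)}.items():
            q=W[a:b,cc:dd].reshape(-1,3);g=q.mean(0);U,S,V=np.linalg.svd(q-g,full_matrices=False)
            nn=V[2]*np.sign(V[2][2]);print(nm,g.round(4),'n',nn.round(4),'lean',np.degrees(np.arctan2(nn[2],-nn[0])),'yaw',np.degrees(np.arctan2(-nn[1],-nn[0])),'rms',S[2]/len(q)**.5)
E
```

```text
scene yellow [318, 168, 59, 48, 530] med [ 0.5267 -0.0673  0.1285] lo [ 0.5176 -0.1876  0.1155] hi [0.5477 0.0244 0.1316]
 ends [ 0.5364 -0.1916  0.1238] [0.5293 0.0249 0.1265]
scene red [374, 153, 13, 10, 72] med [ 0.5203 -0.2158  0.1487] lo [ 0.5081 -0.4236  0.0529] hi [ 0.6015 -0.2122  0.1592]
scene red [314, 215, 8, 6, 19] med [0.5381 0.0333 0.1189] lo [0.5367 0.0255 0.116 ] hi [0.5436 0.0481 0.1222]
scene green [279, 171, 6, 8, 23] med [0.6011 0.0627 0.2156] lo [0.5969 0.0574 0.2108] hi [0.6044 0.0688 0.2186]
scene green [271, 177, 5, 7, 16] med [0.6021 0.0903 0.2142] lo [0.5992 0.0859 0.2097] hi [0.6043 0.0921 0.2187]
top yellow [282, 207, 118, 17, 1725] med [ 0.5327 -0.0868  0.1292] lo [ 0.5204 -0.1881  0.1193] hi [0.5465 0.0136 0.134 ]
 ends [ 0.5296 -0.1958  0.1309] [0.5322 0.0181 0.1296]
top red [413, 208, 7, 19, 91] med [ 0.5266 -0.2244  0.1544] lo [ 0.5105 -0.2284  0.1443] hi [ 0.542  -0.2203  0.1618]
top red [271, 211, 11, 3, 16] med [0.5395 0.027  0.1196] lo [0.5392 0.0219 0.1178] hi [0.543  0.0403 0.122 ]
rpost [ 0.6589 -0.2722  0.2223] n [-0.1298 -0.9507  0.2817] lean 65.26206378112319 yaw 82.22579671153188 rms 0.006214642035572202
lpost [0.6721 0.0617 0.3031] n [0.     0.984  0.1784] lean 90.00824679900319 yaw -90.00149515132874 rms 0.006044812389228044
```

```bash
cat >> h.py <<'E'
L=0.611
def frame(yaw):
    c,s=np.cos(yaw),np.sin(yaw);Z=np.array([[c,-s,0],[s,c,0],[0,0,1]])
    return Z@np.array([[np.cos(L),0,np.sin(L)],[0,1,0],[-np.sin(L),0,np.cos(L)]]) # cols: inward,left,up-slope
E
python3 - <<'E'
from h import *
z=np.load('top0.npz');p,d=z['p'],z['d'];W=pts('top',p,d)
for nm,(a,b,c,e) in {'rpost':(80,190,428,442),'lpost':(80,160,247,258),'all':(70,85,225,465)}.items():
    q=W[a:b,c:e].reshape(-1,3)
    for _ in range(4):
        g=np.median(q,0) if _==0 else q.mean(0);V=np.linalg.svd(q-g,full_matrices=False)[2];n=V[2]*np.sign(V[2][2]);r=(q-g)@n;q=q[abs(r)<max(.003,np.median(abs(r))*2)]
    print(nm,len(q),g.round(4),n.round(4),'lean',np.degrees(np.arctan2(n[2],np.hypot(n[0],n[1]))),'yaw',np.degrees(np.arctan2(-n[1],-n[0])),r.std())
rows={}
for n,R in {'top':(200,230,278,405),'scene':(160,220,310,380)}.items():
    z=np.load(n+'0.npz');p,d=z['p'],z['d'];W=pts(n,p,d);m=rng(hsv(p),(18,130,120),(35,255,255));k=np.zeros_like(m);k[R[0]:R[1],R[2]:R[3]]=1;q=W[m&k]
    for _ in range(3):
        # front edge: nearest 10% in x per y-bin
        bins=np.linspace(-.19,.015,20);i=np.digitize(q[:,1],bins);f=np.array([[np.median(q[i==j,1]),np.percentile(q[i==j,0],8)] for j in range(1,20) if (i==j).sum()>5])
    c=np.polyfit(f[:,0],f[:,1],1);print(n,'lip yaw deg',np.degrees(np.arctan(-c[0])),'x at y=-.087',np.polyval(c,-.087),'res',(f[:,1]-np.polyval(c,f[:,0])).std())
for yaw in (0,):
  F=frame(yaw)
  for nm,P in dict(lip_s=(.5267,-.0673,.1285),tab_s=(.5203,-.2158,.1487),tab_t=(.5266,-.2244,.1544),ptr_s=(.5381,.0333,.1189),ptr_t=(.5395,.027,.1196),mk_s=(.6011,.0627,.2156),rpost=(.6,-.27,.0)).items(): print(nm,(np.array(P)@F).round(4))
E
```

```text
rpost 1455 [ 0.651  -0.234   0.2729] [-0.0386 -0.9721  0.2313] lean 13.372121585377219 yaw 87.72462101715352 0.0058018020760644586
lpost 880 [0.672  0.0475 0.3021] [0.0023 0.9874 0.1579] lean 9.08749846543732 yaw -90.13089765600489 0.004754236673342774
all 2551 [ 0.722  -0.0921  0.3433] [ 0.9961 -0.0179  0.0867] lean 4.974062193501823 yaw 178.97071164998283 0.003909916866348823
top lip yaw deg 0.10750207580704498 x at y=-.087 0.521837184930433 res 0.00040133898543178776
scene lip yaw deg -0.10963838654222169 x at y=-.087 0.5184259073849607 res 0.00036320867551379866
lip_s [ 0.3577 -0.0673  0.4074]
tab_s [ 0.3409 -0.2158  0.4203]
tab_t [ 0.3427 -0.2244  0.4286]
ptr_s [0.3725 0.0333 0.4061]
ptr_t [0.3733 0.027  0.4075]
mk_s [0.3687 0.0627 0.5214]
rpost [ 0.4914 -0.27    0.3442]
```

```bash
python3 - <<'E'
from h import *
F=frame(0)
for n,rs in {'top':dict(lip=(200,230,278,405),tab=(200,232,408,424),ptr=(205,218,268,283),mk=(160,182,230,262)),'scene':dict(lip=(160,222,316,380),tab=(148,168,370,390),ptr=(210,224,310,323),mk=(165,190,265,292))}.items():
    z=np.load(n+'0.npz');p,d=z['p'],z['d'];S=pts(n,p,d)@F;h=hsv(p)
    col=dict(lip=rng(h,(18,130,120),(35,255,255)),tab=rng(h,(0,150,90),(8,255,255))|rng(h,(172,150,90),(180,255,255)),mk=rng(h,(45,150,60),(75,255,255)));col['ptr']=col['tab']
    for k,(a,b,c,e) in rs.items():
        m=np.zeros_like(col[k]);m[a:b,c:e]=1;q=S[m&col[k]];i0=np.median(q[:,0]);q=q[abs(q[:,0]-i0)<.04]
        print(n,k,len(q));print(np.percentile(q,[1,10,50,90,99],axis=0).T.round(4))
    A={'top':[(100,180,430,436),(100,150,244,252)],'scene':[(150,160,348,352),(185,200,290,296)]}[n]
    for a,b,c,e in A: print('post',np.percentile(S[a:b,c:e].reshape(-1,3),[10,50,90],axis=0).T.round(4).tolist())
    p4=cv2.resize(p[140:230,225:445] if n=='top' else p[140:230,260:400],None,fx=3.6 if n=='top' else 5.6,fy=3.6 if n=='top' else 5.6,interpolation=cv2.INTER_CUBIC);cv2.imwrite(f'pics/{n}_crop.png',p4[:600,:800])
E
```

```text
top lip 1694
[[ 0.3498  0.3522  0.3619  0.3759  0.3795]
 [-0.1942 -0.1734 -0.0882 -0.0012  0.0175]
 [ 0.4041  0.4073  0.4116  0.4136  0.4149]]
top tab 103
[[ 0.3291  0.3297  0.3442  0.359   0.3636]
 [-0.2293 -0.2282 -0.2243 -0.2207 -0.2196]
 [ 0.4193  0.4245  0.4287  0.4304  0.431 ]]
top ptr 20
[[0.3718 0.3722 0.3734 0.3753 0.3767]
 [0.0219 0.022  0.0278 0.0394 0.0424]
 [0.4059 0.4062 0.4084 0.4109 0.4122]]
top mk 4
[[0.3691 0.3692 0.3699 0.3711 0.3715]
 [0.0533 0.0539 0.0584 0.065  0.0664]
 [0.5192 0.5196 0.521  0.5219 0.5221]]
post [[0.3773, 0.3785, 0.3797], [-0.2457, -0.2331, -0.2219], [0.5098, 0.5858, 0.6504]]
post [[0.3776, 0.3789, 0.3803], [0.0486, 0.0557, 0.0632], [0.5826, 0.6235, 0.6629]]
scene lip 527
[[ 0.3489  0.3505  0.3572  0.3765  0.3878]
 [-0.1935 -0.169  -0.0689  0.0138  0.025 ]
 [ 0.3893  0.4033  0.4083  0.4102  0.4106]]
scene tab 74
[[ 0.3279  0.3297  0.3402  0.3553  0.3574]
 [-0.233  -0.2214 -0.2157 -0.2136 -0.212 ]
 [ 0.4131  0.4146  0.4206  0.426   0.427 ]]
scene ptr 20
[[0.3694 0.3713 0.3721 0.3742 0.3795]
 [0.0249 0.027  0.0344 0.0454 0.0497]
 [0.4036 0.4047 0.4063 0.4082 0.4083]]
scene mk 52
[[0.3661 0.3677 0.3693 0.371  0.3724]
 [0.0574 0.0588 0.0679 0.0911 0.092 ]
 [0.5156 0.5165 0.5211 0.5255 0.5266]]
post [[0.3845, 0.3856, 0.387], [-0.1853, -0.1762, -0.1666], [0.4584, 0.4659, 0.4742]]
post [[0.3764, 0.3779, 0.3792], [0.0452, 0.0534, 0.0638], [0.4691, 0.4788, 0.488]]
```

View pics/top_crop.png

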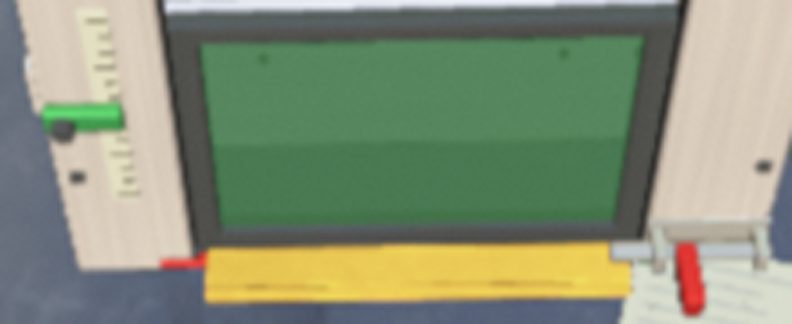

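View pics/scene_crop.png

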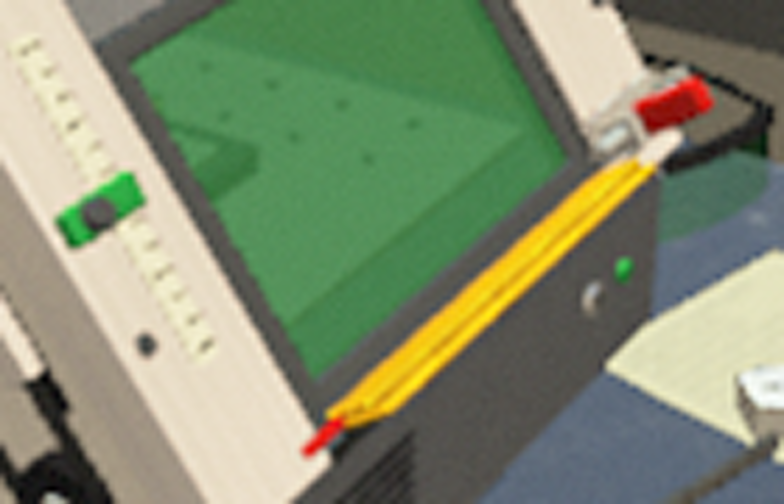

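The clip, pointer, lip and tab are all clearly visible in the crops. The enclosure yaw is about 0, and the sash needs to rise about 0.114 m. First I'll plan the reorientation.

```bash
cat >> h.py <<'E'
from scipy.spatial.transform import Rotation as Ro
F=frame(0);RT=np.stack([F[:,2],-F[:,1],F[:,0]],1)
def where():
    s=robot.read_state();R=Ro.from_rotvec(s['orientation']).as_matrix();p=np.array(s['tool_pos']);tip=(p+.186*R[:,2])@F
    print('t',s['t'],'tcp',p.round(4),'tip(i,y,u)',tip.round(4),'rot err',Ro.from_matrix(R.T@RT).as_rotvec().round(4),'F(slope)',(np.array(s['force'])@F).round(2),'open',s['opening'],'q',np.round(s['q'],3));return p,R,tip
def shift(tip): # mm in final tool axes
    p,R,_=where();g=F@np.array(tip)-.186*RT[:,2];print('shift tool mm (target axes)',((g-p)@RT*1000).round(1),'(cur axes)',((g-p)@R*1000).round(1))
E
python3 - <<'E'
from h import *
shift((.285,-.18,.424))
E
```

```text
t 0.1 tcp [ 0.1337 -0.5847  0.4038] tip(i,y,u) [-0.0155 -0.5844  0.2551] rot err [-0.1094  0.9557  0.2064] F(slope) [ 0.61 -0.27  0.13] open 0.09273432453611247 q [-1.431  0.131  1.489 -0.     1.523 -0.085]
shift tool mm (target axes) [  16.6 -404.7  221.1] (cur axes) [ 276.  -351.9  113.9]
```

Emit:
apply_moves --series '[[[0, 0, 0], [-0.0137, 0.1195, 0.0258]], [[0, 0, 0], [-0.0137, 0.1195, 0.0258]], [[0, 0, 0], [-0.0137, 0.1195, 0.0258]], [[0, 0, 0], [-0.0137, 0.1195, 0.0258]], [[0, 0, 0], [-0.0137, 0.1195, 0.0258]], [[0, 0, 0], [-0.0137, 0.1195, 0.0258]], [[0, 0, 0], [-0.0137, 0.1195, 0.0258]], [[0, 0, 0], [-0.0137, 0.1195, 0.0258]], [[0, 0, 0], [0, 0, 0]]]' --claw 0

```text
t: 0.85
tool_pos: [0.1328, -0.5846, 0.4025]
orientation: [-2.781, 0.007, -1.46]
force: [0.0, 0.9, -0.7]
opening: 0.0375
gripper_force: 0.0
```

```bash
python3 - <<'E'
from h import *
shift((.285,-.18,.424))
E
```

```text
t 0.85 tcp [ 0.1328 -0.5846  0.4025] tip(i,y,u) [ 0.0639 -0.5847  0.4072] rot err [ 0.0009 -0.007  -0.0043] F(slope) [ 0.46  0.95 -0.59] open 0.037548482068208475 q [-1.701  0.144  1.63   0.955  1.56  -0.236]
shift tool mm (target axes) [  18.1 -404.6  221.1] (cur axes) [  14.8 -404.8  220.9]
```

Emit:
apply_moves --series '[[[1.8, -35, 14], [0, 0, 0]], [[1.8, -35, 14], [0, 0, 0]], [[1.8, -35, 14], [0, 0, 0]], [[1.8, -35, 14], [0, 0, 0]], [[1.8, -35, 14], [0, 0, 0]], [[1.8, -35, 14], [0, 0, 0]], [[1.8, -35, 14], [0, 0, 0]], [[1.8, -35, 14], [0, 0, 0]], [[1.8, -35, 14], [0, 0, 0]], [[1.8, -35, 14], [0, 0, 0]], [[0, -35, 14], [0, 0, 0]], [[0, 0, 0], [0, 0, 0]]]'

```text
t: 1.85
tool_pos: [0.288, -0.2268, 0.3557]
orientation: [-2.786, -0.03, -1.4]
force: [-0.3, 0.6, -0.1]
opening: 0.0002
gripper_force: 0.0
```

```bash
python3 - <<'E'
from h import *
shift((.285,-.18,.424))
E
```

```text
t 1.85 tcp [ 0.288  -0.2268  0.3557] tip(i,y,u) [ 0.2177 -0.2213  0.4512] rot err [-0.0297  0.0286  0.0059] F(slope) [-0.19  0.65 -0.21] open 0.00016866574555681943 q [-1.238 -0.892  2.496  0.917  1.314  0.169]
shift tool mm (target axes) [-32.5 -46.8  67.1] (cur axes) [-30.3 -45.   69.4]
```

```bash
cat >> h.py <<'E'
from scipy.optimize import least_squares
QL=np.array([[-2.96,-.89,.02,-1.34,0,-2.66],[2.96,2.26,2.5,4.48,2.73,2.66]])
def fk(q,k):
    a1,s,h,a2,a3,Lf,d,s4,s6=k[:9]
    R1=Ro.from_euler('z',q[0]);R2=R1*Ro.from_euler('y',q[1]);R3=R2*Ro.from_euler('y',q[2])
    p=R1.apply([a1,s,h])+R2.apply([0,0,a2])+R3.apply([a3,0,Lf])
    R=R3*Ro.from_euler('z',s4*q[3])*Ro.from_euler('y',q[4])*Ro.from_euler('z',s6*q[5])
    return p+R.apply([0,0,d]),R
E
python3 - <<'E'
from h import *
s=robot.read_state()
D=[([-1.431,.131,1.489,0,1.523,-.085],[.1337,-.5847,.4038],[-3.11998,-.35218,0]),
([-1.701,.144,1.63,.955,1.56,-.236],[.1328,-.5846,.4025],[-2.781,.007,-1.46]),
(s['q'],s['tool_pos'],s['orientation'])]
for s4 in(1,-1):
  for s6 in(1,-1):
    E=[]
    for q,p,o in D:
        E.append((fk(q,[0]*7+[s4,s6])[1].inv()*Ro.from_rotvec(o)).as_rotvec().round(3))
    print(s4,s6,E)
    f=lambda k:np.concatenate([fk(q,list(k)+[s4,s6])[0]-p for q,p,o in D]+[1e-3*(k-[0,0,.4,.37,0,.5,.15])])
    r=least_squares(f,[0,0.05,.4,.37,0,.5,.15]);print(r.x.round(4),r.fun[:9].round(4))
print(s['dq'])
E
```

```text
1 1 [array([0.   , 0.   , 1.571]), array([-0.  , -0.  ,  1.57]), array([-0.   , -0.   ,  1.571])]
[-0.0015  0.0509  0.3169  0.3692  0.0601  0.5548  0.1918] [ 0.     -0.     -0.     -0.0001  0.      0.      0.0001  0.      0.    ]
1 -1 [array([0.   , 0.   , 1.401]), array([-1.000e-03, -0.000e+00,  1.098e+00]), array([-0.   ,  0.   ,  1.908])]
[-0.0015  0.0509  0.3169  0.3692  0.0601  0.5548  0.1918] [ 0.     -0.     -0.     -0.0001  0.      0.      0.0001  0.      0.    ]
-1 1 [array([0.   , 0.   , 1.571]), array([-1.76 ,  1.077,  1.048]), array([-1.186,  1.672,  1.529])]
[ 0.5726  0.0724  0.2785  0.239   0.2112 -0.0166 -0.1511] [ 0.0184  0.0234  0.0527 -0.0119 -0.     -0.0051 -0.0029 -0.0212 -0.0475]
-1 -1 [array([0.   , 0.   , 1.401]), array([-1.404,  1.403,  0.752]), array([-1.527,  1.527,  1.725])]
[ 0.5726  0.0724  0.2785  0.239   0.2112 -0.0166 -0.1511] [ 0.0184  0.0234  0.0527 -0.0119 -0.     -0.0051 -0.0029 -0.0212 -0.0475]
[-0.10145569 -0.00307887  0.00215638  0.01533905  0.05866637 -0.11207577]
```

```bash
cat >> h.py <<'E'
K=[-0.0015,0.0509,0.3169,0.3692,0.0601,0.5548,0.1918,1,1]
def Rt(e): # tool x up-ish, y right, z at e below horizontal
    z=np.array([np.cos(e),0,-np.sin(e)]);y=np.array([0,-1,0]);return np.stack([np.cross(y,z),y,z],1)
def ik(tip,e):
    R=Rt(e);g=F@np.array(tip)-.186*R[:,2];T=Ro.from_matrix(R)*Ro.from_euler('z',-np.pi/2)
    f=lambda q:np.concatenate([(fk(q,K)[0]-g)*5,(T.inv()*fk(q,K)[1]).as_rotvec()])
    best=None
    for q0 in ([-1.2,-.6,2.2,.9,1.3,.17],[-.5,-.6,2.2,.4,1,0],[.5,-.6,2.2,-.6,1.2,0],[-.5,-.6,2.2,3,.5,-2]):
        r=least_squares(f,np.clip(q0,QL[0]+.01,QL[1]-.01),bounds=(QL[0],QL[1]))
        m=min((r.x-QL[0]).min(),(QL[1]-r.x).min())
        if best is None or (r.cost<1e-8)*10+m-r.cost>best[0]:best=((r.cost<1e-8)*10+m-r.cost,r.cost,m,r.x)
    return best[1:]
E
python3 - <<'E'
from h import *
P=dict(A=(.295,-.18,.424),B=(.345,-.18,.424),C=(.345,-.23,.424),out=(.32,-.15,.389),L0=(.368,-.15,.389),L1=(.368,-.15,.51),L0c=(.368,-.088,.389),L1c=(.368,-.088,.51),L0l=(.368,-.02,.389))
for e in(35,42,50,57,65,75):
    for n,t in P.items():
        c,m,q=ik(t,np.radians(e));print(e,n,'OK' if c<1e-7 else '%.1e'%c,round(m,2),q.round(2))
E
```

```text
35 A 1.4e-02 0.0 [-0.99 -0.7   2.5   0.91  1.06  0.18]
35 B 3.6e-03 0.0 [-0.87 -0.56  2.5   1.02  0.84  0.1 ]
35 C OK 0.03 [-0.98 -0.48  2.47  1.11  0.86 -0.05]
35 out 3.9e-02 0.0 [-0.91 -0.57  2.5   0.92  0.99  0.14]
35 L0 1.6e-02 0.0 [-0.81 -0.44  2.5   1.07  0.78  0.03]
35 L1 OK 0.09 [-0.64 -0.57  2.41  0.91  0.67  0.37]
35 L0c 4.6e-02 0.0 [-0.6  -0.49  2.5   0.89  0.69  0.34]
35 L1c OK 0.02 [-0.47 -0.68  2.48  0.75  0.58  0.63]
35 L0l 7.0e-02 0.0 [-0.28 -0.54  2.5   0.45  0.52  0.96]
42 A 1.1e-03 0.0 [-0.91 -0.78  2.5   0.76  1.01  0.37]
42 B OK 0.02 [-0.8  -0.62  2.48  0.82  0.81  0.33]
42 C OK 0.11 [-0.91 -0.47  2.39  0.89  0.85  0.19]
42 out 1.4e-02 0.0 [-0.82 -0.67  2.5   0.74  0.94  0.39]
42 L0 2.4e-03 0.0 [-0.73 -0.54  2.5   0.84  0.73  0.31]
42 L1 OK 0.19 [-0.59 -0.52  2.31  0.67  0.73  0.61]
42 L0c 1.5e-02 0.0 [-0.53 -0.58  2.5   0.64  0.68  0.63]
42 L1c OK 0.14 [-0.43 -0.61  2.36  0.53  0.67  0.84]
42 L0l 2.6e-02 0.0 [-0.26 -0.61  2.5   0.32  0.6   1.11]
50 A OK 0.08 [-0.81 -0.73  2.42  0.58  1.01  0.56]
50 B OK 0.14 [-0.72 -0.54  2.36  0.6   0.85  0.56]
50 C OK 0.22 [-0
[... 1066 characters left out ...]
2   0.27  0.92  0.93]
65 L1 OK 0.57 [-0.44 -0.23  1.93  0.21  1.06  1.06]
65 L0c OK 0.25 [-0.37 -0.4   2.25  0.2   0.9   1.11]
65 L1c OK 0.53 [-0.32 -0.28  1.97  0.15  1.05  1.21]
65 L0l OK 0.23 [-0.19 -0.44  2.27  0.11  0.88  1.33]
75 A OK 0.49 [-0.55 -0.33  2.01  0.14  1.23  0.98]
75 B OK 0.55 [-0.51 -0.19  1.95  0.14  1.15  1.02]
75 C OK 0.6 [-0.6  -0.13  1.9   0.16  1.16  0.92]
75 out OK 0.41 [-0.49 -0.33  2.09  0.13  1.15  1.04]
75 L0 OK 0.47 [-0.45 -0.18  2.03  0.13  1.06  1.07]
75 L1 OK 0.75 [-0.39 -0.08  1.75  0.1   1.23  1.16]
75 L0c OK 0.43 [-0.32 -0.23  2.07  0.09  1.06  1.21]
75 L1c OK 0.72 [-0.28 -0.12  1.78  0.08  1.23  1.28]
75 L0l OK 0.41 [-0.17 -0.26  2.09  0.05  1.05  1.39]
```

```bash
cat >> h.py <<'E'
def plan(tip,e):
    p,R,_=where();T=Rt(np.radians(e));g=F@np.array(tip)-.186*T[:,2]
    print('turn',Ro.from_matrix(R.T@T).as_rotvec().round(4),'shift mm final axes',((g-p)@T*1000).round(1),'cur axes',((g-p)@R*1000).round(1))
E
python3 -c "
from h import *
plan((.300,-.18,.421),65)"
```

```text
t 1.85 tcp [ 0.288  -0.2268  0.3557] tip(i,y,u) [ 0.2177 -0.2213  0.4512] rot err [-0.0297  0.0286  0.0059] F(slope) [-0.19  0.65 -0.21] open 0.00016866574555681943 q [-1.238 -0.892  2.496  0.917  1.314  0.169]
turn [-0.0274 -0.4948  0.0135] shift mm final axes [103.3 -46.8  64. ] cur axes [ 60.8 -43.3 106.7]
```

Emit:
apply_moves --series '[[[0, 0, 0], [-0.0055, -0.099, 0.0027]], [[0, 0, 0], [-0.0055, -0.099, 0.0027]], [[0, 0, 0], [-0.0055, -0.099, 0.0027]], [[0, 0, 0], [-0.0055, -0.099, 0.0027]], [[0, 0, 0], [-0.0055, -0.099, 0.0027]], [[20, -12, 0], [0, 0, 0]], [[25, -12, 0], [0, 0, 0]], [[25, -12, 10], [0, 0, 0]], [[25, -10, 10], [0, 0, 0]], [[0, 0, 0], [0, 0, 0]]]'

```text
t: 2.68
tool_pos: [0.383, -0.183, 0.3792]
orientation: [3.062, -0.005, 0.685]
force: [-0.2, 0.4, 0.3]
opening: 0.0003
gripper_force: 0.0
```

```bash
python3 -c "
from h import *
plan((.300,-.18,.421),65)"
```

```text
t 2.6833 tcp [ 0.383  -0.183   0.3792] tip(i,y,u) [ 0.2577 -0.1837  0.438 ] rot err [ 0.0045  0.5195 -0.0012] F(slope) [-0.36  0.39  0.14] open 0.0002949188280623917 q [-0.689 -0.584  2.177  0.29   1.212  0.828]
turn [ 0.004  -0.0039 -0.0023] shift mm final axes [ 7.2 -3.  45.1] cur axes [ 7.  -3.1 45.2]
```

Emit:
apply_moves --series '[[[7, -4, 30], [0, 0, 0]], [[7, 0, 25], [0, 0, 0]], [[8, 0, 15], [0, 0, 0]], [[7.5, 0, 14], [0, 0, 0]], [[0, 0, 0], [0, 0, 0]], [[0, 0, 0], [0, 0, 0]]]'

```text
t: 3.18
tool_pos: [0.4424, -0.1809, 0.3142]
orientation: [3.065, -0.009, 0.681]
force: [-0.2, 0.9, 1.6]
opening: 0.0008
gripper_force: 0.0
```

```bash
python3 -c "
from h import *
plan((.345,-.18,.421),65)
a=[]
for n,(r,c) in {'top':(150,370),'scene':(110,310)}.items():
    p,d=robot.read_camera(n);a.append(cv2.resize(p[r:r+100,c:c+100],None,fx=4,fy=4,interpolation=cv2.INTER_CUBIC))
cv2.imwrite('pics/pre.png',np.hstack(a))"
```

```text
t 3.1833 tcp [ 0.4424 -0.1809  0.3142] tip(i,y,u) [ 0.3433 -0.1814  0.4183] rot err [ 0.0042  0.5227 -0.0045] F(slope) [-1.09  0.88  1.13] open 0.0007731611575787745 q [-0.59  -0.352  2.136  0.28   1.004  0.878]
turn [ 0.0029 -0.0008 -0.0054] shift mm final axes [ 3.3 -0.9  0.1] cur axes [ 3.3 -0.9  0.1]
```

View pics/pre.png

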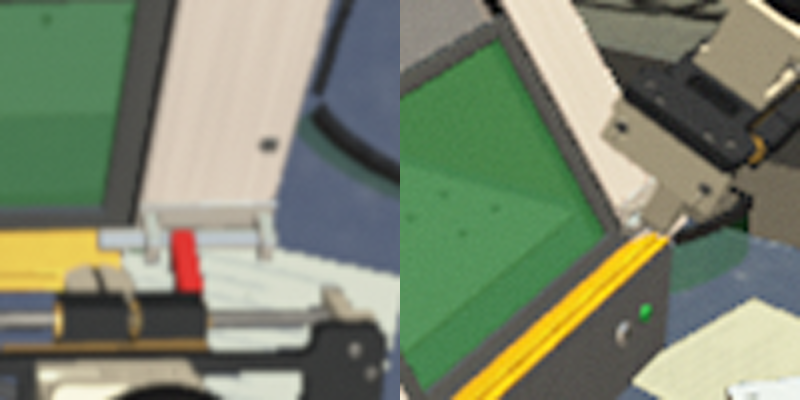

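Top crop: the closed fingertips, at (65–133, 280), are just left of the red tab at (185, 260). They are clear of it and at the right depth, so I'll push right.

Emit:
apply_moves --series '[[[3, 0, 0], [0, 0, 0]], [[0, 4, 0], [0, 0, 0]], [[0, 4, 0], [0, 0, 0]], [[0, 4, 0], [0, 0, 0]], [[0, 4, 0], [0, 0, 0]], [[0, 4, 0], [0, 0, 0]], [[0, 3, 0], [0, 0, 0]], [[0, 3, 0], [0, 0, 0]], [[0, 0, 0], [0, 0, 0]]]'

```text
t: 4.03
tool_pos: [0.4455, -0.207, 0.316]
orientation: [3.065, -0.012, 0.685]
force: [0.1, -0.2, 0.9]
opening: 0.0004
gripper_force: 0.1
```

```bash
cat > bolt.py <<'E'
from h import *
where()
for n,R in {'top':(200,240,405,440),'scene':(145,175,365,395)}.items():
    p,d=robot.read_camera(n);h=hsv(p);S=pts(n,p,d)@F;m=rng(h,(0,150,90),(8,255,255))|rng(h,(172,150,90),(180,255,255));k=np.zeros_like(m);k[R[0]:R[1],R[2]:R[3]]=1
    q=S[m&k];q=q[abs(q[:,0]-.345)<.04]
    if len(q):print(n,len(q),np.percentile(q[:,1],[1,10,50,90,99]).round(4))
E
python3 bolt.py
```

```text
t 4.0333 tcp [ 0.4455 -0.207   0.316 ] tip(i,y,u) [ 0.3451 -0.2075  0.422 ] rot err [ 0.0045  0.52   -0.0062] F(slope) [-0.38 -0.24  0.8 ] open 0.00039883596005193015 q [-0.639 -0.306  2.097  0.302  1.009  0.822]
top 56 [-0.235  -0.2336 -0.2303 -0.2264 -0.2254]
scene 9 [-0.2268 -0.226  -0.2225 -0.2135 -0.2003]
```

Emit:
apply_moves --series '[[[0, 4, 0], [0, 0, 0]], [[0, 4, 0], [0, 0, 0]], [[0, 4, 0], [0, 0, 0]], [[0, 4, 0], [0, 0, 0]], [[0, 2, 0], [0, 0, 0]], [[0, 1, 0], [0, 0, 0]], [[0, 1, 0], [0, 0, 0]], [[0, 0, 0], [0, 0, 0]], [[0, 0, 0], [0, 0, 0]]]'

```text
t: 4.88
tool_pos: [0.4454, -0.2267, 0.3159]
orientation: [3.064, -0.011, 0.685]
force: [0.1, 1.5, -1.3]
opening: 0.0003
gripper_force: 0.2
```

```bash
python3 bolt.py
```

```text
t 4.8833 tcp [ 0.4454 -0.2267  0.3159] tip(i,y,u) [ 0.3449 -0.2272  0.4219] rot err [ 0.0047  0.52   -0.0058] F(slope) [ 0.84  1.53 -1.  ] open 0.00028790092166425013 q [-0.676 -0.275  2.072  0.316  1.014  0.779]
top 53 [-0.254  -0.2529 -0.2501 -0.2461 -0.2454]
scene 12 [-0.2464 -0.2461 -0.2415 -0.2388 -0.2157]
```

Emit:
apply_moves --series '[[[0, 1, 0], [0, 0, 0]], [[0, 1, 0], [0, 0, 0]], [[0, 0, 0], [0, 0, 0]]]'

```text
t: 5.23
tool_pos: [0.4454, -0.2282, 0.316]
orientation: [3.066, -0.011, 0.685]
force: [-0.7, 5.4, 0.8]
opening: 0.0002
gripper_force: 2.3
```

Emit:
apply_moves --series '[[[0, -5, 0], [0, 0, 0]], [[0, -10, 0], [0, 0, 0]], [[0, -5, -20], [0, 0, 0]], [[0, 0, -30], [0, 0, 0]], [[0, -10, -30], [0, 0, 0]], [[0, -10, 0], [0, 0.087, 0]], [[0, -10, 0], [0, 0.087, 0]], [[0, 0, 0], [0, 0, 0]]]'

```text
t: 5.9
tool_pos: [0.4113, -0.1768, 0.3884]
orientation: [2.991, -0.01, 0.956]
force: [-0.2, 0.1, -0.4]
opening: 0.0003
gripper_force: 0.0
```

```bash
python3 bolt.py; python3 -c "
from h import *
T=Rt(np.radians(55));t=np.array([.366,-.16,.381])
plan(t-.055*F.T@T[:,2],55)
print((t-.055*F.T@T[:,2]).round(3))
for s in(.1,.055,.0):print(s,ik(t-s*F.T@T[:,2],np.radians(55)))
"
```

```text
t 5.9 tcp [ 0.4113 -0.1768  0.3884] tip(i,y,u) [ 0.2893 -0.1775  0.4919] rot err [ 0.0047  0.3409 -0.005 ] F(slope) [ 0.06  0.05 -0.49] open 0.0003158639852521189 q [-0.678 -0.595  2.198  0.424  1.07   0.783]
top 109 [-0.2555 -0.2544 -0.2502 -0.2462 -0.2453]
scene 71 [-0.2498 -0.2451 -0.2422 -0.2394 -0.2383]
t 6.0 tcp [ 0.4112 -0.178   0.3881] tip(i,y,u) [ 0.289  -0.1788  0.4903] rot err [ 0.0052  0.3481 -0.005 ] F(slope) [-0.04 -0.27  0.13] open 0.0006240347126215649 q [-0.679 -0.59   2.194  0.418  1.074  0.785]
turn [ 0.0042 -0.0008 -0.0058] shift mm final axes [-76.3 -18.   54.7] cur axes [-76.4 -17.8  54.6]
[ 0.314 -0.16   0.4  ]
0.1 (np.float64(2.8865646827699637e-18), np.float64(0.09620588418156384), array([-0.75502293, -0.79214875,  2.40379412,  0.45600189,  1.10311906,
        0.69647649]))
0.055 (np.float64(4.5247790595469885e-23), np.float64(0.10311179194257614), array([-0.69762284, -0.65697693,  2.39688821,  0.4655255 ,  0.96286192,
        0.68967112]))
0.0 (np.float64(1.98778047239467e-16), np.float64(0.13335470901721225), array([-0.63729258, -0.47012686,  2.36664529,  0.49742616,  0.79697572,
        0.66296622]))
```

Emit:
apply_moves --series '[[[-25, -6, 0], [0, 0, 0]], [[-25, -6, 0], [0, 0, 0]], [[-26, -6, 0], [0, 0, 0]], [[0, 0, 20], [0, 0, 0]], [[0, 0, 20], [0, 0, 0]], [[0, 0, 14], [0, 0, 0]], [[0, 0, 0], [0, 0, 0]], [[0, 0, 0], [0, 0, 0]]]'

```text
t: 6.67
tool_pos: [0.3807, -0.1599, 0.2997]
orientation: [-2.996, 0.01, -0.943]
force: [0.3, 0.1, 0.7]
opening: 0.0004
gripper_force: 0.0
```

```bash
python3 -c "
from h import *
plan([.366,-.16,.381],55)
a=[]
p,d=robot.read_camera('scene');a.append(cv2.resize(p[120:240,280:430],None,fx=5,fy=5,interpolation=cv2.INTER_CUBIC))
cv2.imwrite('pics/lip.png',np.hstack(a))"
```

```text
t 6.6667 tcp [ 0.3807 -0.1599  0.2997] tip(i,y,u) [ 0.3146 -0.1602  0.4001] rot err [ 0.0028  0.35   -0.006 ] F(slope) [-0.15  0.05  0.8 ] open 0.00035023355272334195 q [-0.696 -0.654  2.395  0.463  0.96   0.699]
turn [ 0.0017  0.0011 -0.0064] shift mm final axes [-0.5  0.1 54.8] cur axes [-0.5  0.  54.8]
```

View pics/lip.png

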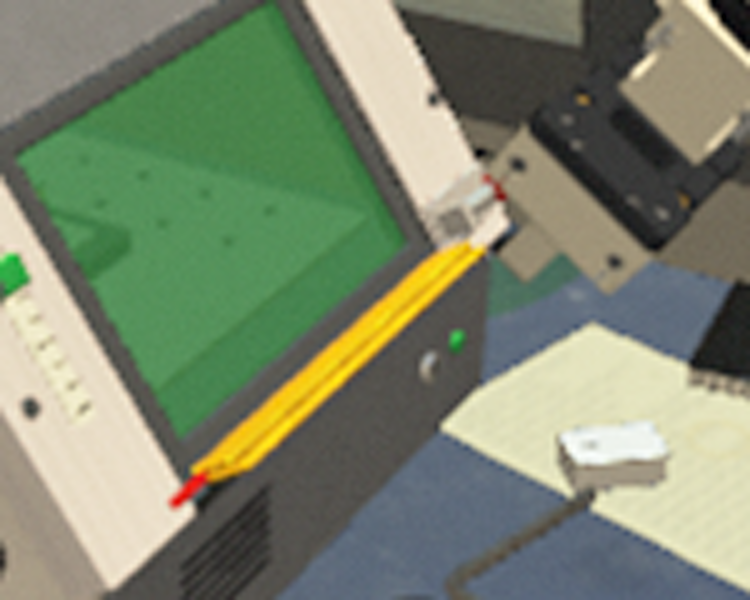

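The fingertip, near (530, 270), stands outside and below the lip's right end at (480, 250), and the window is still shut. I'll insert it under the lip.

Emit:
apply_moves --series '[[[-1, 0, 15], [0, 0, 0]], [[0, 0, 15], [0, 0, 0]], [[0, 0, 10], [0, 0, 0]], [[0, 0, 7], [0, 0, 0]], [[0, 0, 5], [0, 0, 0]], [[0, 0, 0], [0, 0, 0]]]'

```text
t: 7.22
tool_pos: [0.4101, -0.1603, 0.2572]
orientation: [2.994, -0.011, 0.948]
force: [-0.3, -0.0, -0.3]
opening: 0.0006
gripper_force: 0.0
```

```bash
cat > sash.py <<'E'
from h import *
where()
R=[]
for n,col,(a,b,c,e) in [('scene','r',(120,224,285,325)),('scene','g',(165,190,265,292)),('top','r',(130,218,262,283)),('top','g',(160,182,230,262))]:
    p,d=robot.read_camera(n);h=hsv(p);S=pts(n,p,d)@F
    m=(rng(h,(0,150,90),(8,255,255))|rng(h,(172,150,90),(180,255,255))) if col=='r' else rng(h,(45,150,60),(75,255,255))
    k=np.zeros_like(m);k[a:b,c:e]=1;k&=abs(S[...,0]-.371)<.012;q=S[m&k];print(n,col,len(q),np.median(q,0).round(4) if len(q) else '',(np.percentile(q[:,2],[2,98]).round(4) if len(q) else ''))
E
python3 sash.py
```

```text
t 7.2167 tcp [ 0.4101 -0.1603  0.2572] tip(i,y,u) [ 0.3633 -0.1609  0.3827] rot err [ 0.0043  0.3467 -0.0056] F(slope) [-0.1  -0.03 -0.41] open 0.000577247324647635 q [-0.64  -0.479  2.369  0.495  0.801  0.67 ]
scene r 20 [0.3724 0.0349 0.4063] [0.4039 0.4082]
scene g 50 [0.3695 0.0679 0.5209] [0.5156 0.5266]
top r 20 [0.3741 0.0279 0.4085] [0.4054 0.4104]
top g 3 [0.3714 0.0654 0.5195] [0.5188 0.5224]
```

Emit:
apply_moves --series '[[[3.76, 0, -1.37], [0, 0, 0]], [[3.76, 0, -1.37], [0, 0, 0]], [[3.76, 0, -1.37], [0, 0, 0]], [[3.76, 0, -1.37], [0, 0, 0]], [[3.76, 0, -1.37], [0, 0, 0]], [[3.76, 0, -1.37], [0, 0, 0]], [[3.76, 0, -1.37], [0, 0, 0]], [[0, 0, 0], [0, 0, 0]]]'

```text
t: 8.08
tool_pos: [0.4266, -0.1605, 0.2815]
orientation: [2.992, -0.011, 0.951]
force: [-2.0, 1.0, 0.5]
opening: 0.0004
gripper_force: 0.8
```

```bash
python3 sash.py
```

```text
t 8.0833 tcp [ 0.4266 -0.1605  0.2815] tip(i,y,u) [ 0.363  -0.1612  0.4124] rot err [ 0.0049  0.3446 -0.005 ] F(slope) [-1.92  0.99 -0.67] open 0.0003546085855556596 q [-0.613 -0.464  2.311  0.465  0.824  0.728]
scene r 21 [0.3723 0.0342 0.4308] [0.4284 0.4325]
scene g 52 [0.3698 0.068  0.521 ] [0.5155 0.5268]
top r 20 [0.3734 0.0265 0.4329] [0.4307 0.4355]
top g 3 [0.3695 0.0565 0.5214] [0.5199 0.5218]
```

Emit:
apply_moves --series '[[[4.7, 0, -1.71], [0, 0, 0]], [[5.64, 0, -2.05], [0, 0, 0]], [[5.64, 0, -2.05], [0, 0, 0]], [[5.64, 0, -2.05], [0, 0, 0]], [[5.64, 0, -2.05], [0, 0, 0]], [[5.64, 0, -2.05], [0, 0, 0]], [[5.64, 0, -2.05], [0, 0, 0]], [[5.64, 0, -2.05], [0, 0, 0]], [[5.64, 0, -2.05], [0, 0, 0]], [[5.64, 0, -2.05], [0, 0, 0]], [[4.7, 0, -1.71], [0, 0, 0]], [[2.8, 0, -1.03], [0, 0, 0]]]'

```text
t: 9.28
tool_pos: [0.4648, -0.1607, 0.3364]
orientation: [2.992, -0.011, 0.95]
force: [-1.7, 2.3, -3.3]
opening: 0.0003
gripper_force: 1.7
```

Emit:
apply_moves --series '[[[1.9, 0, -0.7], [0, 0, 0]], [[1.9, 0, -0.7], [0, 0, 0]], [[1.9, 0, -0.7], [0, 0, 0]], [[0, 0, 0], [0, 0, 0]]]'

```text
t: 9.62
tool_pos: [0.4678, -0.1608, 0.3407]
orientation: [2.993, -0.011, 0.949]
force: [-1.1, 1.4, -0.7]
opening: 0.0004
gripper_force: 1.2
```

```bash
python3 sash.py
```

```text
t 9.6167 tcp [ 0.4678 -0.1608  0.3407] tip(i,y,u) [ 0.3627 -0.1615  0.4845] rot err [ 0.005   0.3454 -0.0054] F(slope) [-0.51  1.39 -1.26] open 0.00039363383767237483 q [-0.552 -0.403  2.156  0.396  0.886  0.853]
scene r 24 [0.3728 0.033  0.5022] [0.4986 0.5042]
scene g 52 [0.3695 0.0676 0.5212] [0.5154 0.5266]
top r 21 [0.3737 0.0262 0.5057] [0.5019 0.508 ]
top g 2 [0.3705 0.0575 0.5204] [0.5199 0.5209]
```

Emit:
apply_moves --series '[[[2.82, 0, -1.03], [0, 0, 0]], [[2.82, 0, -1.03], [0, 0, 0]], [[2.82, 0, -1.03], [0, 0, 0]], [[2.82, 0, -1.03], [0, 0, 0]], [[1.9, 0, -0.7], [0, 0, 0]], [[1.9, 0, -0.7], [0, 0, 0]], [[0.95, 0, -0.35], [0, 0, 0]], [[0, 0, 0], [0, 0, 0]], [[0, 0, 0], [0, 0, 0]]]'

```text
t: 10.57
tool_pos: [0.4776, -0.1608, 0.3548]
orientation: [2.992, -0.011, 0.95]
force: [-0.6, -0.4, -1.3]
opening: 0.0004
gripper_force: 0.7
```

```bash
sed -i 's/(45,150,60)/(45,120,40)/' sash.py; python3 sash.py; python3 -c "
from h import *
a=[]
for n,(r,c) in {'scene':(130,245),'top':(130,215)}.items():
    p,d=robot.read_camera(n);a.append(cv2.resize(p[r:r+70,c:c+70],(400,400),interpolation=cv2.INTER_CUBIC))
cv2.imwrite('pics/lvl.png',np.hstack(a))"
```

```text
t 10.5667 tcp [ 0.4776 -0.1608  0.3548] tip(i,y,u) [ 0.3627 -0.1616  0.5017] rot err [ 0.005   0.3449 -0.0053] F(slope) [ 0.19 -0.43 -1.4 ] open 0.0003776965945001112 q [-0.539 -0.387  2.117  0.383  0.901  0.878]
scene r 21 [0.3722 0.0328 0.5193] [0.5171 0.522 ]
scene g 68 [0.3698 0.0694 0.5211] [0.5149 0.5266]
top r 21 [0.3727 0.0278 0.5226] [0.5181 0.5253]
top g 100 [0.3705 0.067  0.5261] [0.5184 0.5299]
```

View pics/lvl.png

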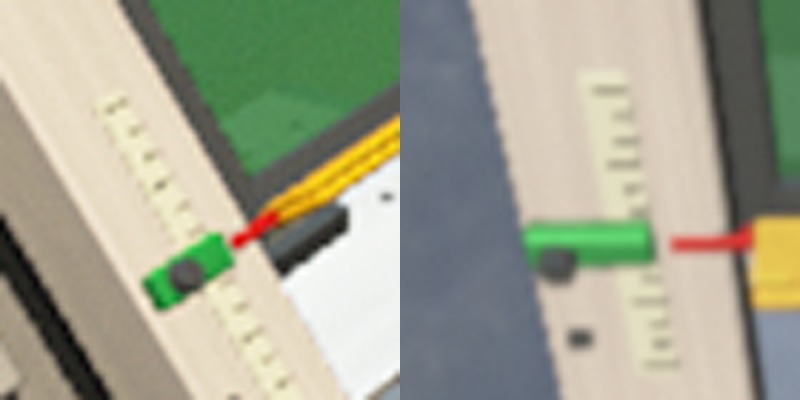

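Both views show the pointer within about 2 mm of the clip's middle: scene (245, 235) and top (700, 242). One last nudge of about 1.5 mm, then I'll back away.

Emit:
apply_moves --series '[[[0.8, 0, -0.3], [0, 0, 0]], [[0.8, 0, -0.3], [0, 0, 0]], [[0, 0, 0], [0, 0, 0]], [[0, 0, 0], [0, 0, 0]], [[-4, 0, 1.4], [0, 0, 0]], [[-4, 0, 1.4], [0, 0, 0]], [[0, 0, -10], [0, 0, 0]], [[0, 0, -20], [0, 0, 0]], [[0, 0, -30], [0, 0, 0]], [[0, 0, -30], [0, 0, 0]], [[0, 0, 0], [0, 0, 0]], [[0, 0, 0], [0, 0, 0]]]'

```text
t: 11.87
tool_pos: [0.4215, -0.1608, 0.425]
orientation: [2.988, -0.011, 0.955]
force: [-0.0, 0.1, -0.3]
opening: 0.0003
gripper_force: 0.0
```

```bash
python3 sash.py; python3 bolt.py
```

```text
t 11.8667 tcp [ 0.4215 -0.1608  0.425 ] tip(i,y,u) [ 0.2767 -0.162   0.5277] rot err [ 0.0075  0.341  -0.004 ] F(slope) [ 0.16  0.11 -0.24] open 0.00029231959512701644 q [-0.622 -0.605  2.139  0.38   1.11   0.873]
scene r 22 [0.3726 0.0332 0.52  ] [0.5176 0.5221]
scene g 66 [0.3698 0.0691 0.5213] [0.515  0.5266]
top r 22 [0.373  0.0269 0.5228] [0.5214 0.5253]
top g 100 [0.3706 0.0669 0.5264] [0.519  0.5298]
t 12.0667 tcp [ 0.4216 -0.1602  0.4209] tip(i,y,u) [ 0.2787 -0.1607  0.5233] rot err [ 0.0036  0.3477 -0.0062] F(slope) [0.03 0.26 0.67] open 0.0004756843745248231 q [-0.62  -0.6    2.141  0.38   1.11   0.873]
top 108 [-0.256  -0.2543 -0.25   -0.2461 -0.2455]
scene 73 [-0.2479 -0.2459 -0.242  -0.2395 -0.2386]
```

Pointer and clip agree to about 1 mm, the bolt is drawn about 26 mm, and the robot is clear, so I'm handing in.

```bash
python3 -c "
from plant import robot
print(robot.close_job())"
```

```text
the job is handed in; nothing more can be done
None
```

The job is handed in (no verdict was returned): cameras showed the bolt drawn about 26 mm and the window standing with its pointer 1–2 mm from the middle of the clip; the gripper was clear and about 12 s were used.

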